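# Tip two glove cartons onto their backs

## Task

Two glove cartons stand on edge on the worktop, one with its oval dispensing opening towards you, the other with it turned away. Using only your fingertips, push each carton over where it stands so that it lies flat on its back with the opening facing up, ready for use. Do not grasp or lift anything, do not shove the cartons across the worktop, and leave the vials, the stamp and the bottle alone.

Things in the scene. Friction and masses are not known exactly. Their poses are not given: they have to be found in the camera images.
- carton_1: Starts with its opening roughly towards the robot: white card carton, 150 wide (y), 75 deep (x), 115 mm high (z) as it stands, 0.3 kg. Origin: centre of its underside as it stands. +x runs from the front face (oval opening 90 x 44 mm, flat, between two thin blue bands) to the plain back: it must fall towards its +x.
- carton_1_opening (a point): Centre of the opening, on the front face of carton_1: 57.5 mm up while it stands, 75 mm up when it lies on its back.
- carton_1_mid (a point): The middle of the volume of carton_1, 57.5 mm up while it stands, 37.5 mm up when it lies on its back.
- carton_1_heel (a point): Middle of the lower back edge of carton_1 as it stands, which it tips about. Pushed near its top the carton tips rather than slides, and beyond about 33 degrees it falls by itself.
- carton_2: Alike, but starts with its opening roughly away from the robot: white card carton, 150 wide (y), 75 deep (x), 115 mm high (z) as it stands, 0.3 kg. Origin: centre of its underside as it stands. +x runs from the front face (oval opening 90 x 44 mm, flat, between two thin blue bands) to the plain back: it must fall towards its +x.
- carton_2_opening (a point): Centre of the opening, on the front face of carton_2: 57.5 mm up while it stands, 75 mm up when it lies on its back.
- carton_2_mid (a point): The middle of the volume of carton_2, 57.5 mm up while it stands, 37.5 mm up when it lies on its back.
- carton_2_heel (a point): Middle of the lower back edge of carton_2 as it stands, which it tips about. Pushed near its top the carton tips rather than slides, and beyond about 33 degrees it falls by itself.
- vial_near: Bystander, to be left alone: a capped white glass vial, 26 mm across, 54 mm high, standing between the cartons, nearer the robot. Origin: centre of its underside; z up.
- vial_far: Bystander, to be left alone: a capped white glass vial, 26 mm across, 54 mm high, standing between the cartons, farther from the robot. Origin: centre of its underside; z up.
- stamp: Bystander, to be left alone: a hand stamp with a turned black grip, 26 x 42 x 62 mm, standing behind the work. Origin: centre of its underside; z up.
- brown_bottle: Bystander, to be left alone: a brown bottle with a yellow cap, 48 mm across, 105 mm high, the nearer to the work of two such bottles, left of it. Origin: centre of its underside; z up.
Not all that is in view belongs to the job. What is shaped like the carton_2 but green or red is not meant.

How it is judged:
At the end, for the whole second after the job is handed in: Both cartons lie flat (within about 7 degrees) and still on their backs on the worktop, the centre of each opening 69 to 81 mm up and facing up; the lower back edge of each is within 60 mm of where it stood; vials, stamp and bottle within 20 mm of their starts (height (world z) of carton_1_opening between 0.069 and 0.081 m and angle between carton_1's own z axis and vertical between 1.45 and 1.69 rad and angle between carton_1's own y axis and vertical between 1.45 and 1.69 rad and distance of each of carton_1_heel, carton_2_heel from where it was at the start of the episode below 0.06 m and linear speed of each of carton_1, carton_2 below 0.02 m/s and height (world z) of carton_2_opening between 0.069 and 0.081 m and angle between carton_2's own z axis and vertical between 1.45 and 1.69 rad and angle between carton_2's own y axis and vertical between 1.45 and 1.69 rad and distance of each of vial_near, vial_far, stamp, brown_bottle from where it was at the start of the episode below 0.02 m); the robot touches nothing.
It fails at once if a carton is lifted off the worktop (its middle more than 90 mm up; tipping raises it to 69 mm) (height (world z) of any of carton_1_mid, carton_2_mid above 0.09 m).
It fails at once if a carton is shoved across the worktop (its lower back edge 80 mm or more from where it stood) (distance of any of carton_1_heel, carton_2_heel from where it was at the start of the episode above 0.08 m).
It fails at once if a vial, the stamp or the brown bottle is moved more than 20 mm or tipped (distance of any of vial_near, vial_far, stamp, brown_bottle from where it was at the start of the episode above 0.02 m or angle between any of vial_near, vial_far, stamp, brown_bottle's own z axis and vertical above 0.35 rad).
It also fails if it takes over 43 s, if anything falls off the work surface, if the arm or the gripper's body presses on something with over 40 N, if the wrist force passes 120 N, or if a joint passes its speed limit or range.

## Robot

A 7-joint arm with a two-finger parallel gripper is mounted at the origin on a cart in front of the work surface, level with it; the furniture and walls round the work are solid. World frame = base frame: x ahead of the robot, y to its left, z up, the work surface at z = 0. Lengths are in m, angles in rad, forces in N, time in s.
With the tool pointing down it reaches from about 0.4 to 0.85 m from the base axis. Payload 10.4 kg.
Tool frame: the origin (TCP) lies at the very end of the fingers, on their centre line; the grasp point (between the pads) lies 19 mm behind it; z points along the fingers, y is the direction in which the jaws open and shut (so a half turn about z gives the same grasp; the last joint's range is limited). The gripper opens to 87 mm and grips with 3 to 60 N. Pads are 19 mm wide; open, the fingers measure 117 mm over their backs; the gripper's body (75 mm by 190 mm) begins 51 mm behind the grasp point.
Start: joints at [1.309, 0.332, -0.065, 1.46, 0.022, 1.35, -0.088], TCP at [0.148, -0.607, 0.223] pointing down, gripper open.
Joint ranges: [-2.6, 2.6], [-0.5, 2.12], [-1.47, 1.34], [0.16, 2.42], [-1.27, 4.41], [0.06, 2.06], [-2.6, 2.6]. Speed limits (rad/s): [2.22, 2.22, 2.79, 2.79, 3.14, 3.14, 3.14].

## Interface

Orientations are given as a unit quaternion [x, y, z, w].
In Python, from bench import read_state, camera, close_job, recognise, masks_of gives the robot as it stands.
- The arm moves only by the tool play_rows, never from a script. Its argument "moves" is a list of rows, each a list of 3 entries, a list of its own where there are three numbers: the shift along the tool's x, y, z in cm, then the turn, a rotation vector about the tool's x, y, z in rad, then the finger opening in cm, from 0 to 8.7. In form: [[[dx, dy, dz], [ax, ay, az], jaw], ...]. A call has 1 to 8 rows; each row is the pose to reach, as a shift and turn from the pose commanded when the call began, along the tool's axes at that moment; what a row does not reach only later rows make up. A row lasts 1/8 s, in which the tool goes at most 62.5 mm and 10.7 degrees, less where a joint would pass 70% of its speed; a pose out of reach is approached as far as the arm can. A call with a gripper value outside its range is refused whole. The fingers move at their own pace and stop on an object; "grip_force" is the grip in N (left out, the last holds). Time passes only in rows, so rows that repeat a pose let the fingers close. It gives the time, the measured TCP pose, the force and the opening at its end, in the units of the state.
- read_state(): the state, without advancing time (a new reading comes with each control period).
- camera(name): name is "scene" or "top"; returns a dict with "frame" (420x560x3 uint8, red, green, blue), "intrinsics" (3x3 intrinsics, pixels), "k1" (the pictures are not rectified: a ray, as slopes to the right and down, at radius r is drawn at 1 + k1 r^2 times it, then the intrinsics apply), "camera_from_world" (4x4, takes a point from world to camera coordinates). Camera axes: x right, y down, z forward; pixel columns grow to the right and rows downward; lengths in m; the calibration is good to about 2 mm. A picture is of the moment at which its call begins. There is no depth.
- close_job(): hands the job in, once; it reports no verdict.
Trained networks look in a picture, given as the dict that the camera call returned (one of the last four; its "shot" number tells which), for a name from the list of things; names that differ only in an ending like _2 or _b are one class to them, and where a whole thing is asked for, a point or a joint stands for the part that bears it (a point fixed in the world has none). Each returns a list of dicts, best first, with "conf" (0 to 1); they miss things now and then, are a little off and sometimes report something else, mostly with a low value. They report only what shows in the picture. A call takes as long as a camera call. They do not tell look-alikes from the thing itself.
- recognise(picture, query): "at" ([column, row] in pixels, amid what is visible of it).
- masks_of(picture, query): "region" (420x560 bool, what is visible of it) and "at" ([column, row] in pixels, amid what is visible of it).
The state is a dict: "time": time; "joint_positions": joint angles; "joint_vel": joint speeds; "joint_torque": joint torques, N m; "ee_pos": TCP position; "eef_rot": TCP orientation; "ft_force": force on the tool from outside, world axes, zero at the start; "torque": the same for the moment, N m; "width": finger opening in m.
Only numpy, scipy, OpenCV 4.12 (cv2) and the standard library are available. Lean on these libraries where they do the work, as an engineer would, in place of code of your own. Each camera call takes 0.05 s, during which the arm holds its last target.

## Working session

There is one attempt and no reset: what is moved stays moved. The work goes in short steps, Python scripts to look and compute and a tool call to move; the robot and the scene stay as the last step left them, time stands still between calls to the robot, and variables do not carry over. Pictures are saved under pics/ and viewed, and the job is handed in when it is done.

Besides the shell and the picture viewer there is one more tool, called after "Request:" by a JSON object that holds its "name" and its "arguments". play_rows: Moves the arm, as the interface text tells. Its arguments: {"type":"object","properties":{"moves":{"type":"array","items":{"type":"array"}},"grip_force":{"type":"number"}},"required":["moves"]}

```bash
mkdir -p pics; ls; python3 - <<'E'
from bench import *
import cv2, numpy as np
print(read_state())
for n in("scene","top"):
    c=camera(n); cv2.imwrite(f"pics/{n}0.png",cv2.cvtColor(c["frame"],cv2.COLOR_RGB2BGR))
    print(n,c["intrinsics"],c["k1"],c["camera_from_world"])
    for q in("carton_1","carton_1_opening","vial_near","stamp","brown_bottle"):
        for d in recognise(c,q): print(q,np.round(d["at"],1),round(d["conf"],2))
E
```

```text
pics
{'time': 0.0, 'joint_positions': array([ 1.30938846,  0.33286372, -0.06471121,  1.46093672,  0.02158523,
        1.34991272, -0.08850482]), 'joint_vel': array([ 0.00016222,  0.00014863, -0.0003971 ,  0.00156779, -0.0008195 ,
       -0.00039116,  0.00076091]), 'joint_torque': array([-1.22454596e-03, -6.23246956e+01,  2.43798725e-02, -3.89892304e+01,
       -6.14217971e-02,  3.96944617e-02,  1.06427783e-04]), 'ee_pos': array([ 0.14775309, -0.60688153,  0.22176125]), 'eef_rot': array([ 9.92878168e-01,  1.19132005e-01, -1.09107740e-04, -7.04411987e-04]), 'ft_force': array([0.20860837, 0.1095971 , 0.17849982]), 'torque': array([ 0.00228943,  0.0093864 , -0.01804374]), 'width': 0.08691187192768601}
scene [[426.6422018    0.         282.17219869]
 [  0.         426.6422018  208.3246838 ]
 [  0.           0.           1.        ]] 0.030875223560083796 [[ 0.90010889 -0.43532509  0.01720596 -0.44865724]
 [-0.26677114 -0.58195817 -0.76821732  0.33769113]
 [ 0.34443742  0.68688919 -0.63995789  0.73913917]
 [ 0.          0.          0.          1.        ]]
carton_1 [311.9 325.8] 0.88
carton
[... 215 characters left out ...]
56.3 201. ] 0.49
top [[397.78621621   0.         282.56421567]
 [  0.         397.78621621 213.63613806]
 [  0.           0.           1.        ]] -0.06917822383649927 [[-1.18632622e-02 -9.99929412e-01 -6.58730121e-04  2.19112875e-01]
 [-9.80191031e-01  1.17593275e-02 -1.97704982e-01  6.05321241e-01]
 [ 1.97698773e-01 -1.69974468e-03 -9.80261346e-01  1.10844991e+00]
 [ 0.00000000e+00  0.00000000e+00  0.00000000e+00  1.00000000e+00]]
carton_1 [393.4 245.8] 0.85
carton_1 [219.  280.7] 0.78
carton_1 [390.3 181.7] 0.72
carton_1 [259.6 228.6] 0.68
carton_1_opening [255.3 230. ] 0.72
vial_near [177.5 237.8] 0.67
vial_near [318.6 257.6] 0.63
stamp [308.9 160.3] 0.51
brown_bottle [179.6 234.5] 0.82
```

View pics/scene0.png

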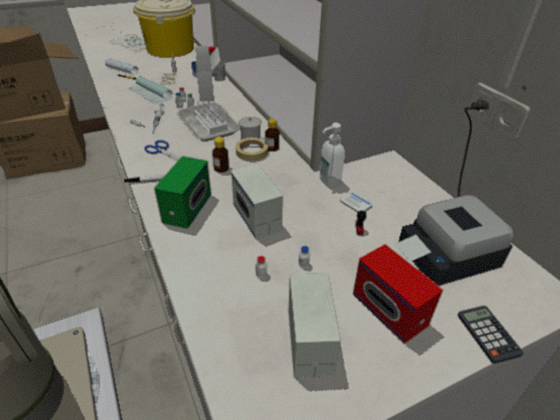

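View pics/top0.png

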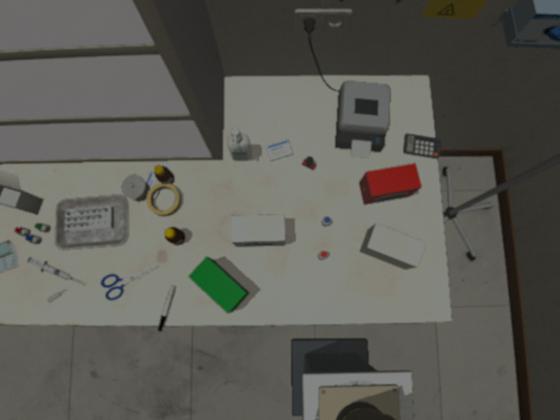

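The scene view shows carton_1 (white, opening visible) at about (256,199) and carton_2 at (312,326). The vials are at (262,267) and (304,257), and the stamp is at (361,223). The top view puts the cartons at (258,229) and (394,246). The green and red boxes are decoys. Next I fit the poses.

```bash
cat > h.py <<'E'
from bench import *
import cv2, numpy as np
from scipy.optimize import minimize, least_squares
def proj(c,P):
    T=c["camera_from_world"];K=c["intrinsics"];p=np.atleast_2d(P)@T[:3,:3].T+T[:3,3]
    s=p[:,:2]/p[:,2:];r2=(s**2).sum(1,keepdims=True);s=s*(1+c["k1"]*r2)
    return s@K[:2,:2].T+K[:2,2]
def ray(c,uv,z):
    def f(a):return (proj(c,[[a[0],a[1],z]])[0]-uv)
    return least_squares(f,[0.5,0]).x
def save(c,n,pts=[],crop=None,sc=1):
    im=cv2.cvtColor(c["frame"],cv2.COLOR_RGB2BGR)
    if crop: x,y,w,h=crop; im=im[y:y+h,x:x+w]
    else: x=y=0
    im=cv2.resize(im,None,fx=sc,fy=sc,interpolation=cv2.INTER_CUBIC)
    for u,v in pts: cv2.circle(im,(int((u-x)*sc),int((v-y)*sc)),2,(0,0,255),-1)
    cv2.imwrite(n,im)
def box(x,y,yaw):
    # standing; local +x front->back
    L=np.array([[a*.0375,b*.075,z] for a in(-1,1) for b in(-1,1) for z in(0,.115)])
    R=np.array([[np.cos(yaw),-np.sin(yaw),0],[np.sin(yaw),np.cos(yaw),0],[0,0,1]])
    return L@R.T+[x,y,0]
E
python3 - <<'E'
from h import *
cs={n:camera(n) for n in("scene","top")}
ms={n:masks_of(c,"carton_1") for n,c in cs.items()}
seed={"1":{"scene":(256,199),"top":(259,229)},"2":{"scene":(312,326),"top":(393,246)}}
for k in "12":
    M={}
    for n in cs:
        d=min(ms[n],key=lambda d:np.hypot(*(np.array(d["at"])-seed[k][n]))); M[n]=d["region"]; print(k,n,d["at"],d["region"].sum())
        cv2.imwrite(f"pics/m{k}{n}.png",d["region"].astype(np.uint8)*255)
    S=4
    def cost(p):
        t=0
        for n,c in cs.items():
            im=np.zeros((420*S,560*S),np.uint8)
            h=cv2.convexHull((proj(c,box(*p))*S+S/2-.5).astype(np.float32)).astype(np.int32)
            cv2.fillConvexPoly(im,h,1); im=cv2.resize(im.astype(np.float32),(560,420),interpolation=cv2.INTER_AREA)
            m=M[n]; t+=1-np.minimum(im,m).sum()/np.maximum(im,m).sum()
        return t
    p0=ray(cs["top"],np.array(seed[k]["top"],float),.1)
    best=None
    for yaw in np.arange(-1,1,.2):
        r=minimize(cost,[*p0,yaw],method="Nelder-Mead",options=dict(initial_simplex=[[*p0,yaw],[p0[0]+.02,p0[1],yaw],[p0[0],p0[1]+.02,yaw],[*p0,yaw+.15]],xatol=1e-4,fatol=1e-4))
        if best is None or r.fun<best.fun: best=r
    print(k,best.x,best.fun)
    for n,c in cs.items():
        pts=proj(c,box(*best.x)); u,v=pts.mean(0).astype(int)
        save(c,f"pics/fit{k}{n}.png",pts,(max(u-70,0),max(v-50,0),140,110),4)
c=cs["top"];d=cs["scene"]
for nm,t,s,z in(("vialA",(327,221),(304,257),.05),("vialB",(323,254.5),(261.5,266),.05),("stamp",(309,162),(361,223),.04),("bottle",(175,235),(221,156),.08)):
    print(nm,ray(c,np.array(t,float),z),ray(d,np.array(s,float),z*.6))
E
python3 - <<'E'
import cv2,numpy as np
a=[cv2.imread(f"pics/fit{k}{n}.png") for k in "12" for n in("scene","top")]
a=[cv2.resize(x,(400,300)) for x in a]
cv2.imwrite("pics/fits.png",np.vstack([np.hstack(a[:2]),np.hstack(a[2:])]))
E
```

```text
1 scene [256.8, 200.7] 2806
1 top [217.7, 281.7] 1695
1 [0.56109735 0.2826348  0.01028534] 1.0290926694869995
2 scene [312.5, 325.1] 4515
2 top [391.5, 245.1] 1894
2 [ 0.50761927 -0.10236092 -0.41320297] 0.11912661790847778
vialA [0.58622318 0.08073601] [0.59119801 0.07816484]
vialB [0.48732753 0.09566396] [0.49191003 0.093759  ]
stamp [0.77308155 0.12860299] [0.78079223 0.12691   ]
bottle [0.54505109 0.5216987 ] [0.55265777 0.52930323]
```

View pics/fits.png

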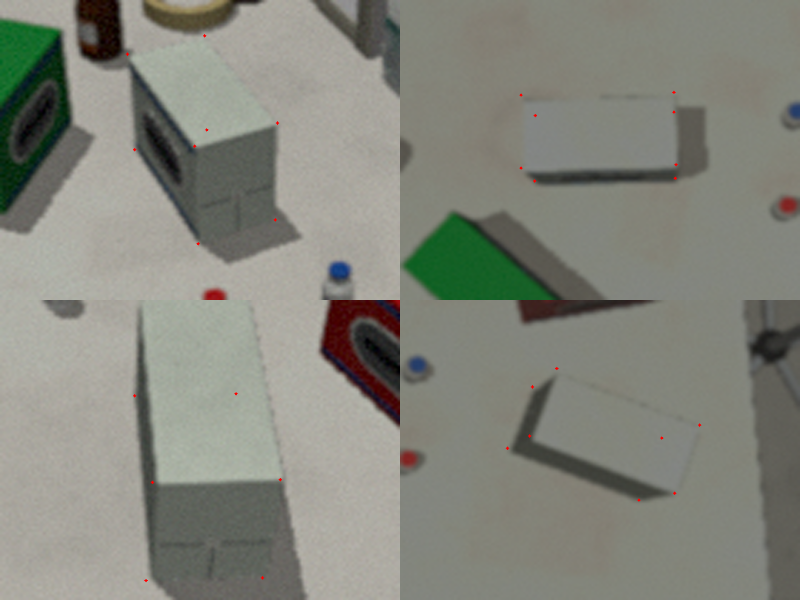

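```bash
python3 - <<'E'
from h import *
cs={n:camera(n) for n in("scene","top")}
def fit(M,p0,S=4):
    def cost(p):
        t=0
        for n,m in M.items():
            c=cs[n]
            im=np.zeros((420*S,560*S),np.uint8)
            h=cv2.convexHull((proj(c,box(*p))*S+S/2-.5).astype(np.float32)).astype(np.int32)
            cv2.fillConvexPoly(im,h,1); im=cv2.resize(im.astype(np.float32),(560,420),interpolation=cv2.INTER_AREA)
            t+=1-np.minimum(im,m).sum()/np.maximum(im,m).sum()
        return t
    best=None
    for yaw in p0[2]+np.array([-.2,-.1,0,.1,.2]):
        q=[p0[0],p0[1],yaw]
        r=minimize(cost,q,method="Nelder-Mead",options=dict(initial_simplex=[q,[q[0]+.02,q[1],yaw],[q[0],q[1]+.02,yaw],[q[0],q[1],yaw+.15]],xatol=1e-4,fatol=1e-4))
        if best is None or r.fun<best.fun: best=r
    return best
ms={n:masks_of(c,"carton_1") for n,c in cs.items()}
for n in ms:
    print(n,[(d["at"],round(d["conf"],2)) for d in ms[n]])
sc=min(ms["scene"],key=lambda d:np.hypot(d["at"][0]-257,d["at"][1]-200))["region"]
M={"scene":sc}
tp=[d for d in ms["top"] if np.hypot(d["at"][0]-259,d["at"][1]-229)<12]
if tp: M["top"]=tp[0]["region"]
r=fit(M,[.56,.283,0]);print("c1",r.x,r.fun,list(M))
pts=[(n,proj(cs[n],box(*r.x))) for n in cs]
for n,p in pts: save(cs[n],f"pics/f1{n}.png",p,(200,140,100,110) if n=="scene" else (170,160,140,110),4)
for nm,cond in (("red",lambda f:(f[...,0]>90)&(f[...,1]<50)),("green",lambda f:(f[...,1]>60)&(f[...,0]<45)&(f[...,2]<80))):
    M={}
    for n,c in cs.items():
        f=c["frame"].astype(int)
        m=(f[...,0]>1.8*f[...,1]+15)&(f[...,0]>1.8*f[...,2]+10) if nm=="red" else (f[...,1]>1.5*f[...,0]+10)&(f[...,1]>1.4*f[...,2]+8)
        m=cv2.morphologyEx(m.astype(np.uint8),cv2.MORPH_OPEN,np.ones((3,3)))
        k,l,s,_=cv2.connectedComponentsWithStats(m)
        i=1+np.argmax(s[1:,4]); 
        h=cv2.convexHull(np.argwhere(l==i)[:,::-1].astype(np.int32)); mm=np.zeros((420,560),np.uint8); cv2.fillConvexPoly(mm,h,1); M[n]=mm.astype(bool)
    p0=[*ray(cs["top"],np.array([390.,182.] if nm=="red" else [219.,283.]),.1),.15 if nm=="red" else -.65+0]
    r=fit(M,p0); print(nm,r.x,r.fun)
    print(np.round(box(*r.x)[::2,:2],3).tolist())
print("c2",np.round(box(0.5076,-.1024,-.413)[::2,:2],3).tolist())
E
python3 - <<'E'
import cv2,numpy as np
a=[cv2.resize(cv2.imread(f"pics/f1{n}.png"),(400,400)) for n in("scene","top")]
cv2.imwrite("pics/fits2.png",np.hstack(a))
E
```

```text
scene [([312.4, 323.3], 0.86), ([185.7, 193.9], 0.83), ([396.3, 291.4], 0.8), ([254.9, 200.8], 0.78), ([302.1, 257.7], 0.54)]
top [([258.9, 228.9], 0.96), ([390.5, 246.1], 0.89), ([389.8, 182.9], 0.86), ([220.0, 282.2], 0.86)]
c1 [0.55987793 0.281817   0.01176236] 0.0969201922416687 ['scene', 'top']
red [ 0.69979413 -0.10595945  0.21155012] 0.3719782829284668
[[0.679, -0.187], [0.647, -0.041], [0.752, -0.171], [0.721, -0.025]]
green [ 0.40487535  0.39531736 -0.69351254] 0.2595430612564087
[[0.328, 0.362], [0.424, 0.477], [0.386, 0.314], [0.482, 0.429]]
c2 [[0.443, -0.156], [0.503, -0.019], [0.512, -0.186], [0.572, -0.049]]
```

View pics/fits2.png

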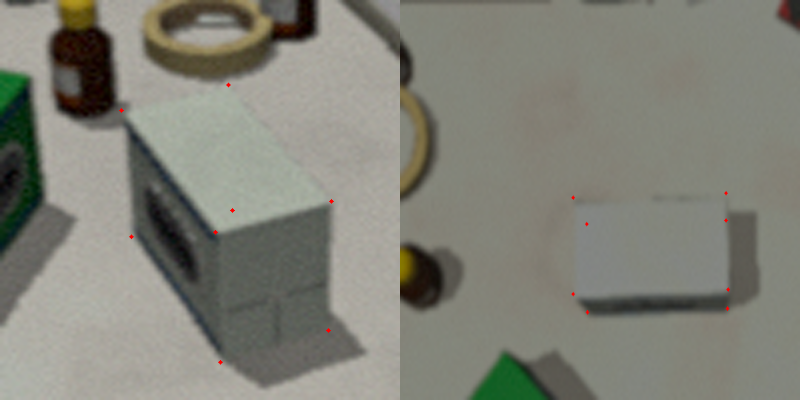

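```bash
cat >> h.py <<'E'
from scipy.spatial.transform import Rotation as Ro
def go(p,yaw,pose=None):
    s=read_state(); R=Ro.from_quat(s["eef_rot"]); t=Ro.from_euler('z',yaw)*Ro.from_euler('x',np.pi)
    print("t",s["time"],"pos",s["ee_pos"].round(4),"shift cm",(R.inv().apply(np.array(p)-s["ee_pos"])*100).round(2),"turn",(R.inv()*t).as_rotvec().round(3), "F",s["ft_force"].round(2))
E
python3 -c "
from h import *
go([.579,-.134,.22],-.413)"
```

```text
t 1.0 pos [ 0.1479 -0.6073  0.2226] shift cm [ 53.08 -35.79   0.25] turn [ 0.    -0.     0.652] F [ 0.68  0.21 -0.79]
```

Request:
{"name": "play_rows", "arguments": {"moves": [[[53.1,-35.8,0.2],[0,0,0.65],0],[[53.1,-35.8,0.2],[0,0,0.65],0],[[53.1,-35.8,0.2],[0,0,0.65],0],[[53.1,-35.8,0.2],[0,0,0.65],0],[[53.1,-35.8,0.2],[0,0,0.65],0],[[53.1,-35.8,0.2],[0,0,0.65],0],[[53.1,-35.8,0.2],[0,0,0.65],0],[[53.1,-35.8,0.2],[0,0,0.65],0]]}}

```text
time: 2.0
ee_pos: [0.4803, -0.2422, 0.2214]
eef_rot: [0.979, -0.204, 0.0, 0.0]
ft_force: [1.1, -1.4, 0.2]
width: 0.0149
```

```bash
python3 -c "
from h import *
go([.579,-.134,.22],-.413);print(read_state()['joint_positions'].round(2))"
```

```text
t 2.0 pos [ 0.4803 -0.2422  0.2214] shift cm [  4.71 -13.87   0.14] turn [ 0.    -0.001  0.001] F [ 1.06 -1.38  0.16]
[ 0.7   0.16 -0.36  1.68  0.06  1.31 -1.65]
```

Request:
{"name": "play_rows", "arguments": {"moves": [[[4.7,-13.9,0.1],[0,0,0],0],[[4.7,-13.9,0.1],[0,0,0],0],[[4.7,-13.9,0.1],[0,0,0],0],[[4.7,-13.9,0.1],[0,0,0],0]]}}

```text
time: 2.5
ee_pos: [0.5786, -0.1331, 0.2198]
eef_rot: [0.979, -0.202, -0.0, -0.0]
ft_force: [0.1, -0.4, 0.5]
width: 0.0006
```

```bash
python3 -c "
from h import *
go([.579,-.134,.10],-.413)
for n in('scene','top'):
  c=camera(n); p=read_state()['ee_pos']; save(c,f'pics/a_{n}.png',proj(c,[p,[p[0],p[1],.1]]))"
```

```text
t 2.5 pos [ 0.5786 -0.1331  0.2198] shift cm [ 0.08  0.08 11.98] turn [-0.001  0.     0.005] F [ 0.07 -0.45  0.5 ]
```

View pics/a_scene.png

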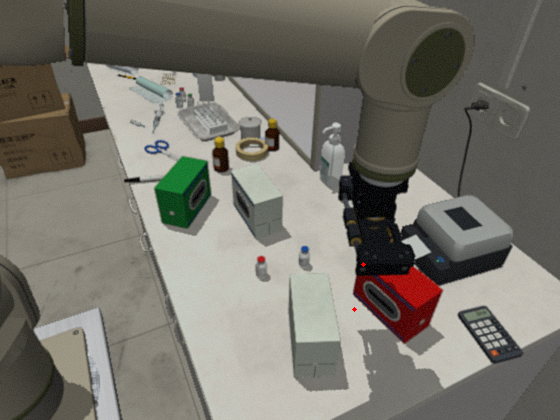

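View pics/a_top.png

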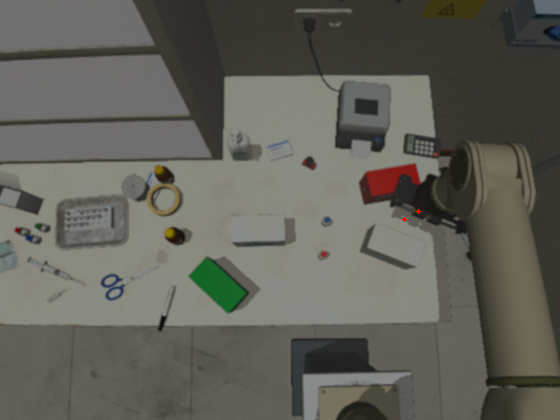

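Request:
{"name": "play_rows", "arguments": {"moves": [[[0,0,6],[0,0,0],0],[[0,0,12],[0,0,0],0],[[0,0,12],[0,0,0],0],[[-1,0,12],[0,0,0],0],[[-2,0,12],[0,0,0],0]]}}

```text
time: 3.22
ee_pos: [0.5604, -0.1273, 0.1029]
eef_rot: [0.979, -0.204, 0.002, 0.0]
ft_force: [0.0, 0.3, -0.6]
width: 0.0007
```

Request:
{"name": "play_rows", "arguments": {"moves": [[[-0.4,0,0],[0,0,0],0],[[-0.8,0,0],[0,0,0],0],[[-1.2,0,0],[0,0,0],0],[[-1.6,0,0],[0,0,0],0],[[-2.0,0,0],[0,0,0],0],[[-2.4,0,0],[0,0,0],0]]}}

```text
time: 3.98
ee_pos: [0.5373, -0.1174, 0.1]
eef_rot: [0.979, -0.204, 0.0, 0.0]
ft_force: [1.4, -0.6, 0.6]
width: 0.001
```

```bash
python3 -c "
from h import *
go([.542,-.1175,.10],-.413)
for n in('scene','top'):
  c=camera(n); save(c,f'pics/b_{n}.png',[],(240,230,200,150) if n=='scene' else (320,150,160,120),4)"
```

```text
t 3.975 pos [ 0.5373 -0.1174  0.1   ] shift cm [ 0.43 -0.18  0.  ] turn [ 0.    -0.     0.002] F [ 1.4  -0.62  0.62]
```

View pics/b_scene.png

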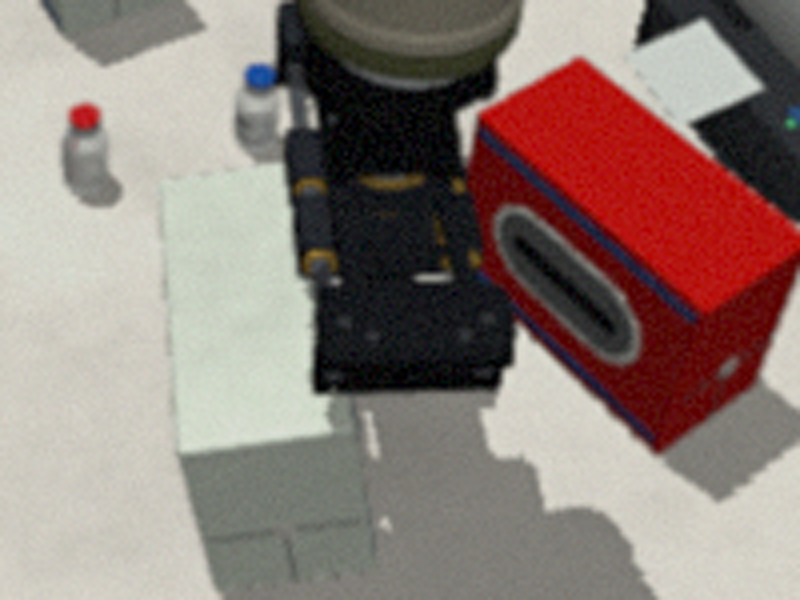

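View pics/b_top.png

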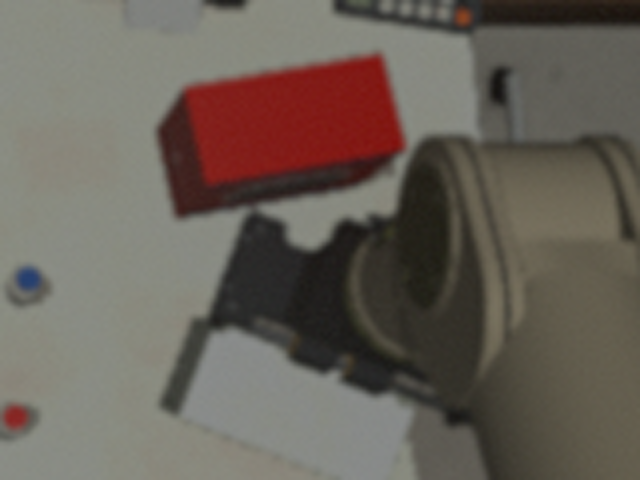

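The fingers are on the upper front face of carton_2 with about 1.5 N, and nothing else is touched. I'll keep pushing.

Request:
{"name": "play_rows", "arguments": {"moves": [[[-0.4,0,0],[0,0,0],0],[[-0.8,0,0],[0,0,0],0],[[-1.2,0,0],[0,0,0],0],[[-1.6,0,0],[0,0,0],0],[[-2.0,0,0],[0,0,0],0],[[-2.4,0,0],[0,0,0],0]]}}

```text
time: 4.82
ee_pos: [0.5151, -0.1078, 0.1]
eef_rot: [0.979, -0.204, -0.0, 0.0]
ft_force: [0.5, -0.9, 1.3]
width: 0.0003
```

```bash
python3 -c "
from h import *
go([.542,-.1175,.10],-.413)
for n in('scene','top'):
  c=camera(n); save(c,f'pics/c_{n}.png',[],(240,230,200,150) if n=='scene' else (320,150,160,120),4)"
```

```text
t 4.825 pos [ 0.5151 -0.1078  0.1   ] shift cm [ 2.85 -0.18 -0.01] turn [0.    0.    0.002] F [ 0.5  -0.89  1.27]
```

View pics/c_scene.png

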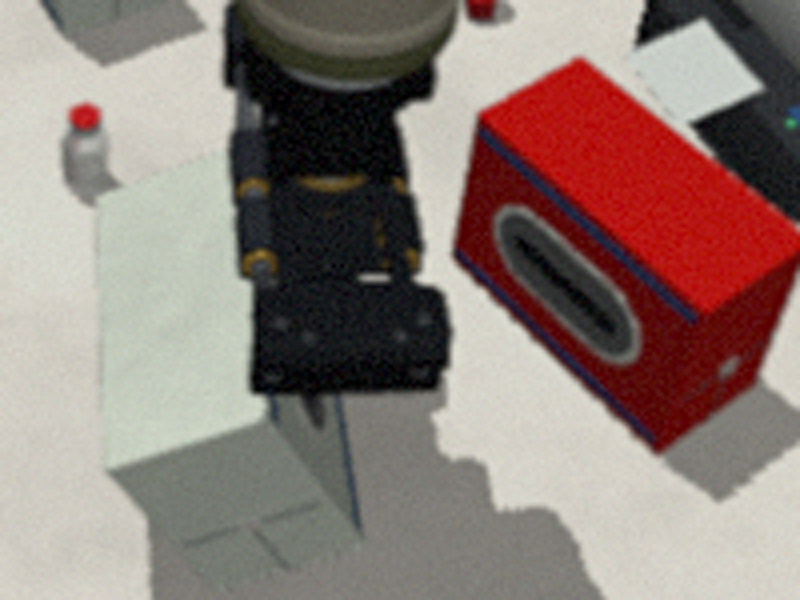

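It is tipping cleanly without sliding, and the carton_2 opening is visible. On with the push.

Request:
{"name": "play_rows", "arguments": {"moves": [[[-0.4,0,0],[0,0,0],0],[[-0.8,0,0],[0,0,0],0],[[-1.2,0,0],[0,0,0],0],[[-1.6,0,0],[0,0,0],0],[[-2.0,0,0],[0,0,0],0],[[-2.4,0,0],[0,0,0],0],[[-2.4,0,0],[0,0,0],0]]}}

```text
time: 5.8
ee_pos: [0.4933, -0.0982, 0.1001]
eef_rot: [0.979, -0.204, 0.0, 0.0]
ft_force: [-0.5, 0.0, -0.3]
width: 0.0002
```

```bash
python3 -c "
from h import *
go([.542,-.1175,.10],-.413)
for n in('scene','top'):
  c=camera(n); save(c,f'pics/d_{n}.png',[],(240,230,200,150) if n=='scene' else (320,150,160,120),4)"
```

```text
t 5.8 pos [ 0.4933 -0.0982  0.1001] shift cm [ 5.23 -0.18  0.01] turn [ 0.    -0.     0.002] F [-0.48  0.01 -0.26]
```

View pics/d_scene.png

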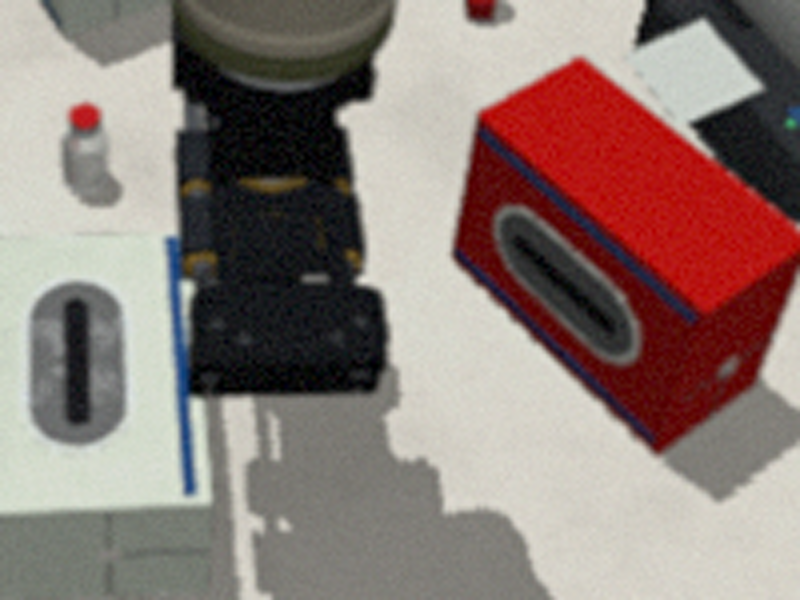

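Carton_2 is on its back with the opening up. Now I'll go up and over to carton_1.

Request:
{"name": "play_rows", "arguments": {"moves": [[[0,0,-6],[0,0,0],0],[[0,0,-13],[0,0,0],0],[[0,0,-13],[0,0,0],0]]}}

```text
time: 6.28
ee_pos: [0.4958, -0.0985, 0.2346]
eef_rot: [0.979, -0.204, 0.004, 0.0]
ft_force: [0.8, -0.6, -0.2]
width: 0.0003
```

```bash
python3 -c "
from h import *
go([.48,.281,.23],.01);print(read_state()['joint_positions'].round(2))"
```

```text
t 6.275 pos [ 0.4958 -0.0985  0.2346] shift cm [-16.62 -34.16   0.38] turn [ 0.    -0.008 -0.421] F [ 0.81 -0.56 -0.2 ]
[ 0.55  0.08 -0.47  1.74  0.04  1.32 -1.91]
```

Request:
{"name": "play_rows", "arguments": {"moves": [[[-16.6,-34.2,0],[0,0,-0.42],0],[[-16.6,-34.2,0],[0,0,-0.42],0],[[-16.6,-34.2,0],[0,0,-0.42],0],[[-16.6,-34.2,0],[0,0,-0.42],0],[[-16.6,-34.2,0],[0,0,-0.42],0],[[-16.6,-34.2,0],[0,0,-0.42],0],[[-16.6,-34.2,0],[0,0,-0.42],0],[[-16.6,-34.2,0],[0,0,-0.42],0]]}}

```text
time: 7.28
ee_pos: [0.4779, 0.2814, 0.2291]
eef_rot: [1.0, 0.005, -0.001, 0.0]
ft_force: [-0.6, -0.4, -0.0]
width: 0.0005
```

```bash
python3 -c "
from h import *
go([.48,.281,.10],.01);print(read_state()['joint_positions'].round(2))
for n in('scene','top'):
  c=camera(n); p=read_state()['ee_pos']; save(c,f'pics/e_{n}.png',proj(c,[p,[.48,.281,.1]]))"
```

```text
t 7.275 pos [0.4779 0.2814 0.2291] shift cm [ 0.23  0.04 12.91] turn [ 0.001  0.001 -0.   ] F [-0.63 -0.42 -0.02]
[ 0.06  0.26 -0.8   1.61  0.19  1.35 -2.32]
```

View pics/e_scene.png

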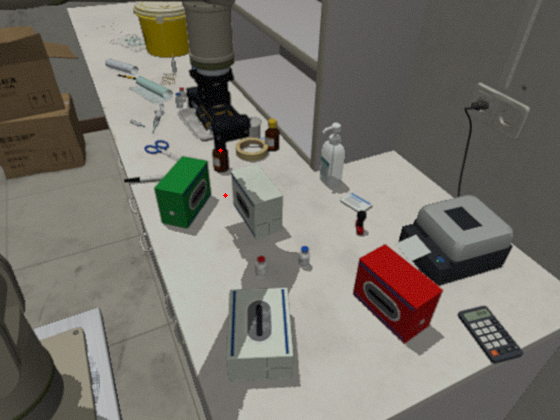

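View pics/e_top.png

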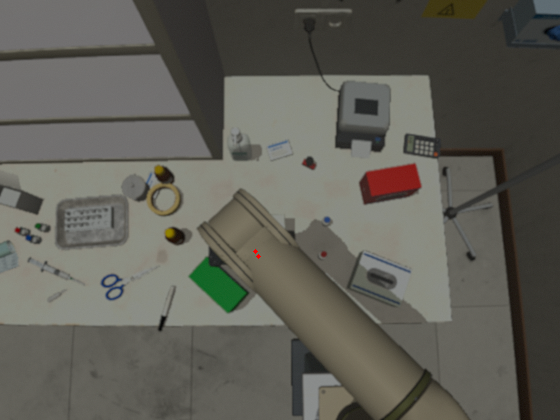

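```bash
python3 -c "
import cv2
im=cv2.imread('pics/e_scene.png')[60:240,150:310]
cv2.imwrite('pics/e_zoom.png',cv2.resize(im,None,fx=3.3,fy=3.3,interpolation=cv2.INTER_CUBIC))"
```

```text
(no output)
```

View pics/e_zoom.png

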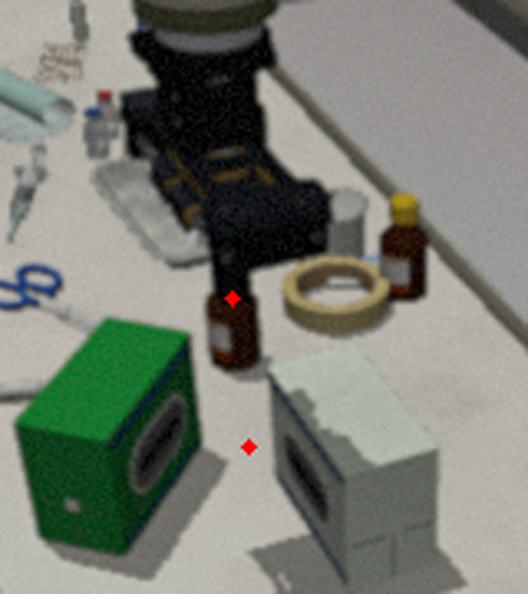

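The fingertips are at the marked TCP. The target spot (zoom 249,447) lies in the free gap between the green box and carton_1, so I'll descend and push +x.

Request:
{"name": "play_rows", "arguments": {"moves": [[[0.2,0,6],[0,0,0],0],[[0.2,0,12.9],[0,0,0],0],[[0.2,0,12.9],[0,0,0],0],[[1.2,0,12.9],[0,0,0],0],[[2.2,0,12.9],[0,0,0],0]]}}

```text
time: 8.0
ee_pos: [0.5026, 0.2821, 0.1039]
eef_rot: [1.0, 0.004, 0.002, -0.001]
ft_force: [-0.2, 0.2, 0.4]
width: 0.0005
```

Request:
{"name": "play_rows", "arguments": {"moves": [[[0.4,0,0],[0,0,0],0],[[0.8,0,0],[0,0,0],0],[[1.2,0,0],[0,0,0],0],[[1.6,0,0],[0,0,0],0],[[2.0,0,0],[0,0,0],0],[[2.4,0,0],[0,0,0],0]]}}

```text
time: 8.75
ee_pos: [0.5242, 0.282, 0.101]
eef_rot: [1.0, 0.005, -0.0, 0.0]
ft_force: [-1.8, 1.2, 0.9]
width: 0.0004
```

Request:
{"name": "play_rows", "arguments": {"moves": [[[0.4,0,0],[0,0,0],0],[[0.8,0,0],[0,0,0],0],[[1.2,0,0],[0,0,0],0],[[1.6,0,0],[0,0,0],0]]}}

```text
time: 9.25
ee_pos: [0.5404, 0.282, 0.101]
eef_rot: [1.0, 0.004, 0.0, 0.0]
ft_force: [-1.3, 0.4, 2.3]
width: 0.0005
```

```bash
python3 -c "
from h import *
go([.521,.281,.10],.01)
for n in('scene','top'):
  c=camera(n); save(c,f'pics/g_{n}.png',[],(170,110,180,140),4)"
```

```text
t 9.25 pos [0.5404 0.282  0.101 ] shift cm [-1.94  0.08  0.1 ] turn [ 0.    -0.    -0.001] F [-1.3   0.37  2.34]
```

View pics/g_scene.png

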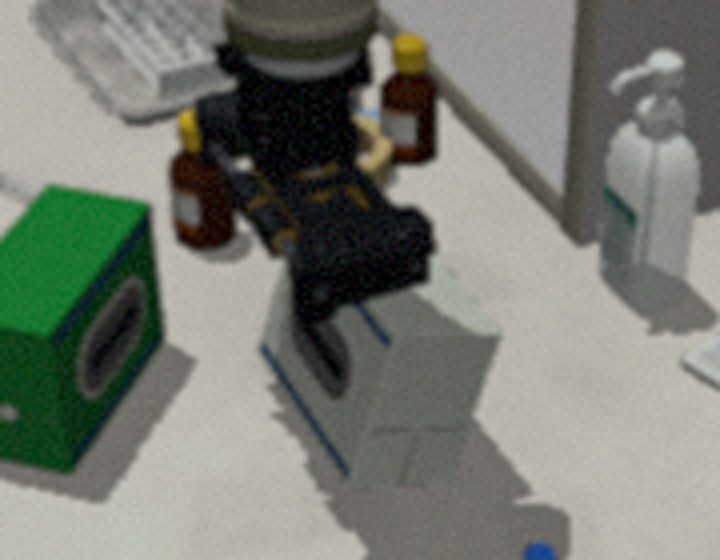

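Carton_1 is tipping about its heel in the same way, and the bottle is clear of the gripper. I'll carry on.

Request:
{"name": "play_rows", "arguments": {"moves": [[[0.4,0,0],[0,0,0],0],[[0.8,0,0],[0,0,0],0],[[1.2,0,0],[0,0,0],0],[[1.6,0,0],[0,0,0],0],[[2.0,0,0],[0,0,0],0],[[2.4,0,0],[0,0,0],0],[[2.8,0,0],[0,0,0],0],[[2.8,0,0],[0,0,0],0]]}}

```text
time: 10.35
ee_pos: [0.5683, 0.2822, 0.1009]
eef_rot: [1.0, 0.004, 0.0, 0.0]
ft_force: [-1.3, 0.7, -0.7]
width: 0.0004
```

```bash
python3 -c "
from h import *
go([.521,.281,.10],.01)
for n in('scene','top'):
  c=camera(n); save(c,f'pics/i_{n}.png',[],(170,110,180,140),4)"
```

```text
t 10.35 pos [0.5683 0.2822 0.1009] shift cm [-4.73  0.08  0.09] turn [ 0.    -0.    -0.002] F [-1.31  0.68 -0.72]
```

View pics/i_scene.png

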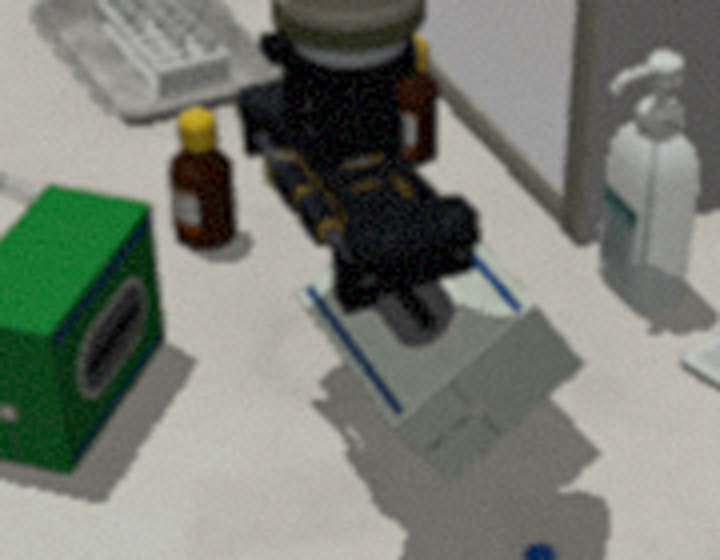

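Request:
{"name": "play_rows", "arguments": {"moves": [[[0.4,0,0],[0,0,0],0],[[0.8,0,0],[0,0,0],0],[[0.8,0,0],[0,0,0],0],[[0.8,0,0],[0,0,0],0]]}}

```text
time: 10.95
ee_pos: [0.576, 0.2824, 0.101]
eef_rot: [1.0, 0.004, -0.0, 0.0]
ft_force: [0.3, 0.6, -0.5]
width: 0.0005
```

```bash
python3 -c "
from h import *
go([.521,.281,.10],.01)
for n in('scene',):
  c=camera(n); save(c,f'pics/j_{n}.png',[],(170,110,180,140),4)"
```

```text
t 10.95 pos [0.576  0.2824 0.101 ] shift cm [-5.5   0.09  0.1 ] turn [ 0.     0.    -0.001] F [ 0.26  0.56 -0.49]
```

View pics/j_scene.png

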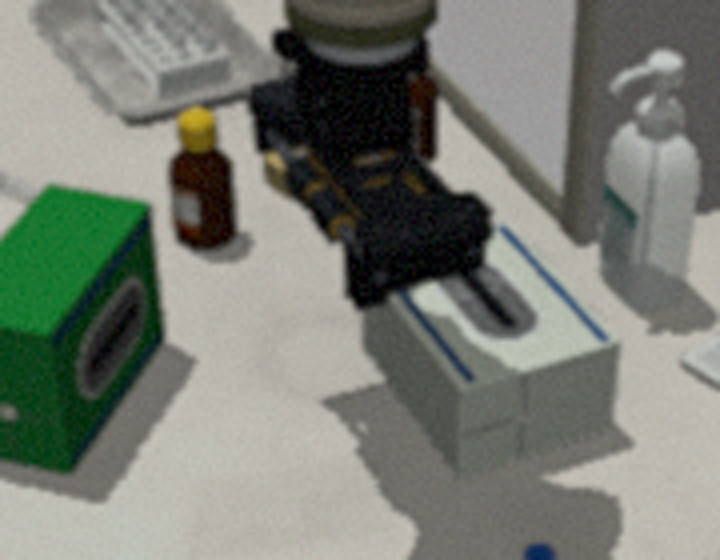

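Carton_1 is down flat. I'll rise clear and swing away to the right for the final check.

Request:
{"name": "play_rows", "arguments": {"moves": [[[0,0,-6],[0,0,0],0],[[0,0,-12],[0,0,0],0],[[0,0,-15],[0,0,0],0],[[-6,6,-15],[0,0,0],0],[[-10,12,-15],[0,0,0],0],[[-10,18,-15],[0,0,0],0],[[-10,18,-15],[0,0,0],0],[[-10,18,-15],[0,0,0],0]]}}

```text
time: 12.0
ee_pos: [0.4776, 0.0993, 0.2513]
eef_rot: [1.0, 0.002, 0.0, 0.001]
ft_force: [0.3, 0.2, -0.2]
width: 0.0007
```

```bash
python3 - <<'E'
from h import *
go([.521,.281,.10],.01)
cs={n:camera(n) for n in("scene","top")}
def lie(x,y,yaw):  # heel mid x,y ; fall dir yaw
    L=np.array([[a,b*.075,z] for a in(0,.115) for b in(-1,1) for z in(0,.075)])
    c,s=np.cos(yaw),np.sin(yaw)
    return L@np.array([[c,-s,0],[s,c,0],[0,0,1]]).T+[x,y,0]
c1=(.558+.0375,.281,.01); y2=np.pi-.413; c2=(.5076+.0375*np.cos(y2),-.1024+.0375*np.sin(y2),y2)
print(c1,c2)
for n,c in cs.items():
    save(c,f"pics/k_{n}.png",np.vstack([proj(c,lie(*c1)),proj(c,lie(*c2))]))
    for q in("carton_1_opening","vial_near","stamp","brown_bottle"):
        for d in recognise(c,q): print(n,q,np.round(d["at"],1),round(d["conf"],2), ray(c,np.array(d["at"],float),.075).round(3) if "open" in q else "")
E
```

```text
t 12.0 pos [0.4776 0.0993 0.2513] shift cm [  4.42 -18.17  15.11] turn [ 0.001 -0.001 -0.005] F [ 0.3   0.21 -0.19]
(0.5955, 0.281, 0.01) (np.float64(0.4732529673905331), np.float64(-0.087349041528055), 2.7285926535897933)
scene carton_1_opening [292.9 198.7] 0.78 [0.638 0.23 ]
scene vial_near [262.7 268. ] 0.56 
scene vial_near [293.6 198.4] 0.18 
scene stamp [360.  223.9] 0.78 
scene brown_bottle [218.4 158.8] 0.91 
top carton_1_opening [255.9 199.4] 0.93 [0.648 0.289]
top carton_1_opening [310.9 163.9] 0.66 [0.755 0.126]
top stamp [308.4 162.5] 0.55 
top brown_bottle [174.8 235.5] 0.62
```

View pics/k_scene.png

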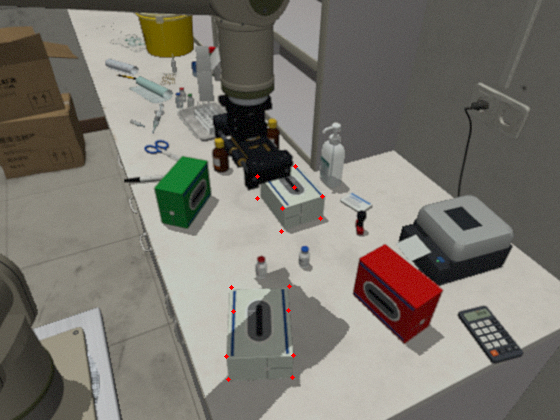

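View pics/k_top.png

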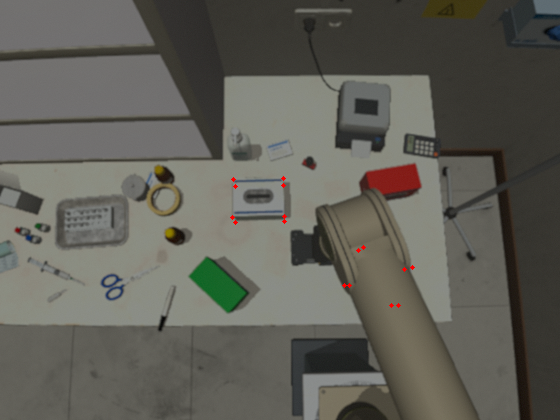

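Both cartons lie flat with their openings up. Their outlines fall within a few mm of the prediction for a fixed heel, and the bystanders have not moved. Handing in.

```bash
python3 -c "
from bench import *
print(close_job(), read_state()['time'])"
```

```text
the job is handed in; nothing more can be done
the job is handed in; nothing more can be done
```

I pushed both cartons over where they stood with closed fingertips. Carton_2 fell towards the robot and carton_1 away from it, and I handed the job in at about 12 s of the 43 s allowed; no verdict came back.

- **Cartons:** in the last pictures both lie flat on their backs with the opening up. Outlines predicted for an unmoved lower back edge match them to within a few mm. For carton_2 that comparison is in the scene picture only, because the arm hid it from the top camera in the last shot.
- **Bystanders:** the vials, stamp and bottle show at the same pixels as before, to within about 3 px. The blue-capped vial I judged only by eye, as the network did not report it in the last shots.
- **Force and clearance:** the force readings I took during the pushes were about 3 N at most. At the end the fingertips were at 0.25 m height, touching nothing.
- **Disagreements:** early on a network mask took the green box for carton_1, which I caught and refitted. In the last top picture it also labelled a spot by the stamp as an opening, which I ignored. The final scene picture put carton_1's opening about 60 mm to one side of where the top picture had it. The gripper half-hid the opening in that view, so I relied on the top picture.

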